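# Park the transport-lock screw and slide out the wafer stage

## Task

Release the transport lock of the wafer stage: pull the knurled captive screw gently up against its spring until you feel it meet its thread and, still holding it up, screw it anticlockwise (seen from above) to its stop, so that it stays up by itself when let go. Then slide the unlocked carriage by its post all the way to its other end. Do not strain the screw's thread by pulling or turning hard, do not push the carriage against the lock, and leave the things around the stage where they are.

Things in the scene. Friction and masses are not known exactly. Their poses are not given: they have to be found in the camera images.
- instrument: the wafer stage: grey base plate 220 (x) x 320 (y) x 22 mm, fixed to the bench. Origin at bench level; x points from the carriage's post towards the lock bracket, y along the rails, z up. The aluminium bracket on the +x side (top 62 mm above the bench) carries the lock screw, whose vertical axis is at x = +65 mm, y = 0. Nothing else within 60 mm of that axis stands above 62 mm
- screw_head (a point): centre of the captive screw's round knurled steel head, 32 mm in diameter, 24 mm tall, 104 mm above the bench at rest; x axis turns with it. It lifts up to 24 mm; a spring pulls it down with 5.3 N at rest and 0.3 N more per mm (damping 100 N s/m), and its pin then locks the carriage (7 mm deep). Let go before the thread holds it, it drops back
- sleeve_top (a point): centre of the top of the dark steel sleeve under the head (28 mm in diameter, 28 mm tall, top 90 mm above the bench), the thread hidden inside. After 5.5 to 15.5 mm of lift (unit to unit) the screw's lug meets the thread: a hard stop to be felt. Held within 1 mm below that stop it turns into the thread; lower, a wall stops it. The lug bears 18 N at the thread's mouth, 30 N inside
- lock_screw (a joint): turn of the screw, rad, growing anticlockwise from above. Starts at 0 to 0.3; enters the thread at 0.6 to 0.9; the thread then lifts it 5 mm over the next 1.5 rad (3.3 mm per rad, 2 mm axial play) and runs level to the end stop at 2.9; parked from 2.45. Inside the thread it stays when let go (friction 0.05 Nm), sinking by the play at most, so it can be regrasped
- carriage (a joint): how far the carriage has slid, m: 0 = locked end, 0.070 = other end (stop). It slides towards the instrument's -y with about 2 N friction. Aluminium plate 130 x 120 mm, its top 50 mm above the bench, with a dark round wafer chuck (92 mm in diameter, 6 mm high) on top
- handle_mid (a point): middle of the carriage's upright steel post, 14 mm in diameter, standing from 50 to 88 mm above the bench; this point is 70 mm above the bench. The post stands 61 mm from the chuck's centre, away from the lock bracket: at x = -73 mm in the instrument's frame, y = +40 mm when locked, -30 mm when slid out
- joystick: bystander: cream control box 100 x 150 x 35 mm with a short joystick (80 mm high in all), standing beside the stage; origin at its underside
- canister: bystander: round white jar, 76 mm in diameter, 60 mm high, standing beside the stage; origin at its underside
- rinse: bystander: white bottle, 52 mm in diameter, 130 mm high, standing beside the stage; origin at its underside

How it is judged:
By the outcome, as a careful person would: the job done as asked, in the order asked, and still so for the second after the job is handed in, with the robot touching nothing.
It also fails if it takes over 72 s, if anything falls off the work surface, if the arm or the gripper's body presses on something with over 40 N, if the wrist force passes 120 N, or if a joint passes its speed limit or range.

## Robot

A 6-joint arm with a two-finger parallel gripper is mounted at the origin on the work surface. World frame = base frame: x ahead of the robot, y to its left, z up, the work surface at z = 0. Lengths are in m, angles in rad, forces in N, time in s.
With the tool pointing down it reaches from about 0.3 to 0.775 m from the base axis. Payload 14.6 kg.
Tool frame: the origin (TCP) lies midway between the tips of the shut fingers; the grasp point (between the pads) lies 19 mm behind it (ctrl.tcp_to_grasp is the z of the grasp point in the tool frame, in m); z points along the fingers, y is the line along which they close (so a half turn about z gives the same grasp; the last joint's range is limited). The gripper opens to 94 mm and grips with 3 to 60 N. Pads are 16 mm wide; open, the fingers measure 119 mm over their backs; the gripper's body (75 mm by 177 mm) begins 78 mm behind the grasp point.
Start: joints at [1.145, 0.3, 1.521, -0, 1.321, -0.067], TCP at [0.193, 0.515, 0.168] pointing down, gripper open.
Joint ranges: [-3.03, 3.03], [-0.79, 2.21], [0.23, 2.52], [-1.04, 4.18], [0, 3.07], [-2.55, 2.55]. Speed limits (rad/s): [2.22, 2.22, 2.57, 3.14, 3.14, 3.14].

## Interface

Orientations are given as [roll, pitch, yaw] about the fixed x, y, z axes, in that order (R = Rz(yaw) Ry(pitch) Rx(roll)).
In Python, from station import monitor, camera, ctrl gives the robot as it stands.
- The arm moves only by the tool apply_moves, never from a script. Its argument "plan" is one flat list of numbers, 4 for each row, row after row: the shift along the tool's x, y, z in mm, then the turn about the tool's z in rad. In form: [dx, dy, dz, spin, dx, dy, dz, spin, ...]. A call has 1 to 20 rows; each row shifts and turns the commanded pose from where the row before left it, along the tool's axes as they then stand; what a row does not reach is not made up. A row lasts 1/10 s, in which the tool goes at most 50 mm and 8.59 degrees, less where a joint would pass 70% of its speed; a pose out of reach is approached as far as the arm can. A call is refused whole if a number of a shift passes 50 or a number of a turn 0.15, either way. A call with a gripper value outside its range is refused whole. "hand" is the gripper command: -1 is shut, 1 is fully open, values between are in proportion, set as the call begins (left out, the last holds). The fingers move at their own pace and stop on an object; "squeeze" is the grip in N (left out, the last holds). Time passes only in rows, so rows that do not move let the fingers close. It gives the time, the measured TCP pose, the force, the opening and the grip force at its end, in the units of the state.
- monitor.get_obs(): the state, without advancing time (a new reading comes with each control period).
- camera(name): name is "scene" or "side" or "wrist"; returns a dict with "image" (480x640x3 uint8, red, green, blue), "range_z" (480x640 float32, m along the optical axis (not along the pixel's ray), 0 where there is no reading), "mtx" (3x3 intrinsics, pixels), "distortion" ([k1, k2, p1, p2, k3] as OpenCV has them; the pictures are not rectified), "rvec" (rotation vector, rad) and "tvec" (3), from world to camera coordinates, as OpenCV has them. Camera axes: x right, y down, z forward; pixel columns grow to the right and rows downward; lengths in m; the calibration is good to about 2 mm. A picture is of the moment at which its call begins.
- ctrl.hand_in(): hands the job in; it is judged then, once.
The state is a dict: "time_s": time; "qpos": joint angles; "joint_vel": joint speeds; "tau": joint torques, N m; "ee_pos": TCP position; "eef_rot": TCP orientation; "force": force on the tool from outside, world axes, zero at the start; "moment": the same for the moment, N m; "grip_width": finger opening in m; "grip_force": force on a finger pad.
Only numpy, scipy, OpenCV 4.12 (cv2) and the standard library are available. Lean on these libraries where they do the work, as an engineer would, in place of code of your own. Each camera call takes 0.05 s, during which the arm holds its last target. There are 200 camera calls.

## Working session

There is one attempt and no reset: what is moved stays moved. The work goes in short steps, Python scripts to look and compute and a tool call to move; the robot and the scene stay as the last step left them, time stands still between calls to the robot, and variables do not carry over. Pictures are saved under pics/ and viewed, at most 10 in all, crops included, and the job is handed in when it is done.

Besides the shell and the picture viewer there is one more tool, called after ">>>" by a JSON object that holds its "api" and its "payload". apply_moves: Moves the arm, as the interface text tells. Its arguments: {"type":"object","properties":{"plan":{"type":"array","items":{"type":"number"}},"hand":{"type":"number"},"squeeze":{"type":"number"}},"required":["plan"]}

```bash
mkdir -p pics; ls; cat > h.py <<'E'
import numpy as np,cv2
from station import monitor,camera,ctrl
def save(c,n): cv2.imwrite(f'pics/{n}.png',c['image'][:,:,::-1])
def world(c,u,v,z=None,depth=None):
    R=cv2.Rodrigues(np.array(c['rvec'],float))[0];t=np.array(c['tvec'],float).ravel()
    p=cv2.undistortPoints(np.array([[[u,v]]],float),np.array(c['mtx'],float),np.array(c['distortion'],float)).ravel()
    d=R.T@np.array([p[0],p[1],1]);o=-R.T@t
    return o+d*((z-o[2])/d[2] if depth is None else depth)
def cloud(c):
    R=cv2.Rodrigues(np.array(c['rvec'],float))[0];t=np.array(c['tvec'],float).ravel()
    v,u=np.mgrid[:480,:640];p=cv2.undistortPoints(np.stack([u,v],-1).reshape(-1,1,2).astype(float),np.array(c['mtx'],float),np.array(c['distortion'],float)).reshape(480,640,2)
    Z=c['range_z'];P=np.stack([p[...,0]*Z,p[...,1]*Z,Z],-1)
    W=(P-t)@R;W[Z<=0]=np.nan
    return W
E
python3 - <<'E'
from h import *
import pickle
print(monitor.get_obs(),ctrl.tcp_to_grasp)
cs={n:camera(n) for n in('scene','side','wrist')}
pickle.dump(cs,open('c0.pkl','wb'))
save(cs['scene'],'s0');save(cs['side'],'d0')
for n in cs: print(n,cs[n]['rvec'],cs[n]['tvec'])
E
```

```text
pics
{'time_s': 0.0, 'qpos': array([ 1.14540357e+00,  3.00464505e-01,  1.52160172e+00,  1.33185814e-05,
        1.32070284e+00, -6.66070818e-02]), 'joint_vel': array([-1.03902056e-03, -3.13039406e-04, -1.11180854e-04, -9.66114216e-04,
       -1.11296652e-03, -6.27391532e-06]), 'tau': array([-1.62751392e-03, -5.31807268e+01, -3.52738488e+01,  7.07937218e-02,
        2.43371405e-02, -1.50975757e-04]), 'ee_pos': array([0.19299738, 0.51468822, 0.16718125]), 'eef_rot': array([-3.14041971e+00, -9.11710220e-05,  2.78280362e+00]), 'force': array([-1.46971348, -0.85091826,  0.77244713]), 'moment': array([-0.0121403 , -0.00153325, -0.01304633]), 'grip_force': 0.0, 'grip_width': 0.09433316875673722} -0.0188
scene [ 2.02936905  1.24691088 -0.57414039] [-0.29613682 -0.29493672  1.55689846]
side [ 2.30226768 -0.17032976  0.10126538] [-0.5842704   0.12803232  1.0357757 ]
wrist [-2.38234617 -1.65030471 -0.23619208] [-0.55017631 -0.02889093  0.39248284]
```

View pics/s0.png

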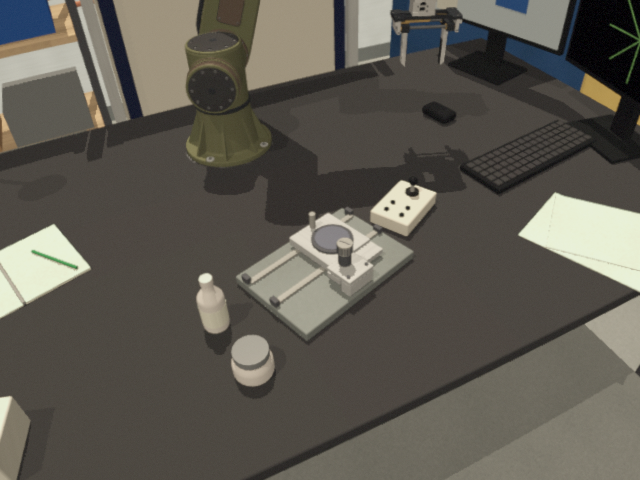

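View pics/d0.png

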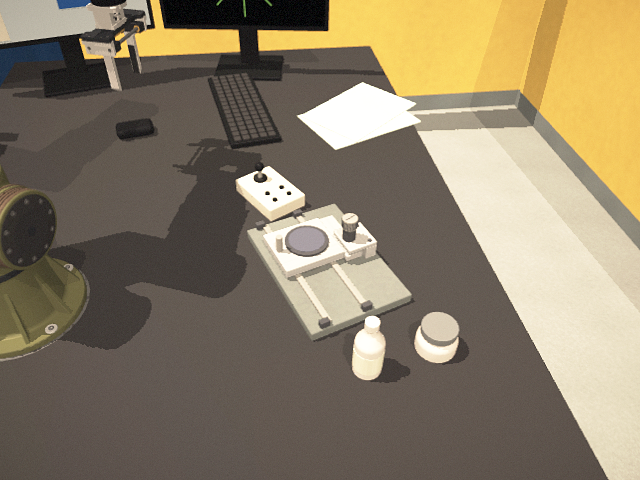

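The scene view shows the screw head at about (345,243), the post top at (312,214) and the chuck at (332,238). The side view shows them at (350,218), (279,235) and (306,240). The carriage is at the joystick end, which is instrument +y. The bottle and jar stand off the -y end.

```bash
python3 - <<'E'
from h import *
import pickle
cs=pickle.load(open('c0.pkl','rb'))
px={'scene':dict(head=(345,243,.116),post=(312,214,.088),chuck=(332,238,.056)),'side':dict(head=(350,218,.116),post=(279,235,.088),chuck=(306,240,.056))}
for n in px:
    for k,(u,v,z) in px[n].items(): print(n,k,world(cs[n],u,v,z=z).round(4))
H=world(cs['side'],350,218,z=.116)
for n in ('scene','side'):
    W=cloud(cs[n]);d=np.hypot(W[...,0]-H[0],W[...,1]-H[1])
    m=(W[...,2]>.095)&(W[...,2]<.13)&(d<.05)
    mt=m&(W[...,2]>.112)
    print(n,'head',m.sum(),np.nanmean(W[m],0),mt.sum(),np.nanmean(W[mt],0),np.nanmax(W[m][:,2]))
    P=world(cs[n],*px[n]['post'][:2],z=.088);d=np.hypot(W[...,0]-P[0],W[...,1]-P[1])
    m=(W[...,2]>.065)&(W[...,2]<.1)&(d<.025);print('post',m.sum(),np.nanmean(W[m],0))
    # base plate top rectangle
    m=((abs(W[...,2]-.022)<.004)&(np.hypot(W[...,0]-H[0],W[...,1]-H[1])<.3)).astype(np.uint8)
    k,l,s,_=cv2.connectedComponentsWithStats(m);i=1+np.argmax(s[1:,4])
    print('plate',s[i],cv2.minAreaRect(W[l==i][:,:2].astype(np.float32)))
    for nm,lo,hi in(('hi',.03,.15),):
        m=((W[...,2]>lo)&(W[...,2]<hi)&(np.hypot(W[...,0]-H[0],W[...,1]-H[1])<.35)).astype(np.uint8)
        k,l,s,_=cv2.connectedComponentsWithStats(m)
        for i in range(1,k):
            if s[i,4]>80: print(nm,s[i],W[l==i].min(0).round(3),W[l==i].max(0).round(3))
E
```

```text
scene head [0.654  0.0389 0.116 ]
scene post [0.5105 0.033  0.088 ]
scene chuck [0.5681 0.052  0.056 ]
side head [0.6521 0.0394 0.116 ]
side post [0.5093 0.0391 0.088 ]
side chuck [0.5653 0.0522 0.056 ]
scene head 270 [0.65861796 0.03624958 0.11119112] 163 [0.65507534 0.03768125 0.11609984] 0.11935214697670833
post 74 [0.51232622 0.03209378 0.0799109 ]
plate [ 236  232  177  105 5979] ((0.6016613841056824, 0.021174684166908264), (0.22363048791885376, 0.3246990144252777), 17.86886215209961)
hi [ 371  176   65   52 1722] [0.433 0.185 0.03 ] [0.589 0.358 0.084]
hi [ 290  212   93   82 4033] [ 0.481 -0.026  0.03 ] [0.71  0.138 0.119]
hi [ 197  274   31   52 1100] [ 0.619 -0.261  0.03 ] [ 0.662 -0.211  0.133]
hi [ 231  335   42   43 1424] [ 0.732 -0.246  0.03 ] [ 0.806 -0.171  0.065]
side head 261 [0.64914964 0.03379875 0.11152588] 158 [0.64999576 0.03727601 0.11650572] 0.12056290776336452
post 86 [0.50669535 0.03073229 0.08090013]
plate [ 247  227  164  109 5829] ((0.5984052419662476, 0.021719887852668762), (0.2208785116672516, 0.3253193199634552), 18.391828536987305)
hi [ 236  162   68   50 1702] [0.43  0.184 0.03 ] [0.583 0.357 0.084]
hi [ 263  213  113   65 4464] [ 0.478 -0.028  0.03 ] [0.706 0.16  0.121]
hi [361 300  11  10  83] [ 0.646 -0.128  0.03 ] [ 0.666 -0.105  0.043]
hi [318 313  13  14  95] [ 0.56  -0.156  0.03 ] [ 0.584 -0.125  0.042]
hi [ 416  312   43   43 1418] [ 0.728 -0.244  0.03 ] [ 0.803 -0.173  0.065]
hi [ 352  316   33   56 1351] [ 0.606 -0.263  0.03 ] [ 0.658 -0.218  0.134]
```

>>> {"api": "apply_moves", "payload": {"plan": [-20,-10,0,0,-35,-17,0,0,-35,-17,0,0,-35,-17,0,0,-35,-17,0,0,-35,-17,0,0,-35,-17,0,0,-35,-17,0,0,-35,-17,0,0,-35,-17,0,0,-35,-17,0,0,-35,-17,0,0,-35,-17,0,0,-35,-17,0,0,-35,-17,0,0,-35,-16,0,0,-35,-14,0,0,-18,-7,0,0,0,0,0,0], "hand": 1}}

```text
time_s: 2.05
ee_pos: [0.6538, 0.0362, 0.1666]
eef_rot: [-3.141, -0.001, 2.78]
force: [-0.6, -0.0, 0.4]
grip_width: 0.0938
grip_force: 0.0
```

>>> {"api": "apply_moves", "payload": {"plan": [0,0,0,0.07,0,0,0,0.14,0,0,0,0.14,0,0,0,0.14,0,0,0,0.14,0,0,0,0.14,0,0,0,0.14,0,0,0,0.14,0,0,0,0.14,0,0,0,0.14,0,0,0,0.14,0,0,0,0.14,0,0,0,0.14,0,0,0,0.14,0,0,0,0.14,0,0,0,0.14,0,0,0,0]}}

```text
time_s: 3.75
ee_pos: [0.6525, 0.0389, 0.1677]
eef_rot: [-3.141, 0.0, 0.611]
force: [0.9, -0.2, -0.8]
grip_width: 0.0939
grip_force: 0.0
```

```bash
python3 - <<'E'
from h import *
import pickle
o=monitor.get_obs();print(o['ee_pos'],o['eef_rot'],o['qpos'],o['force'],o['time_s'])
c=camera('wrist');pickle.dump(c,open('w1.pkl','wb'));save(c,'w1')
W=cloud(c)
m=(W[...,2]>.108)&(W[...,2]<.125)&(np.hypot(W[...,0]-.6525,W[...,1]-.038)<.03)
v,u=np.nonzero(m);print(m.sum(),np.nanmean(W[m],0),np.nanmin(W[m],0),np.nanmax(W[m],0),u.mean(),v.mean())
E
```

```text
[0.65245134 0.03889521 0.16772146] [-3.14137976e+00  1.88195485e-04  6.11209097e-01] [3.48565575e-03 5.36710418e-01 1.18955467e+00 6.81374729e-05
 1.41560363e+00 9.63062365e-01] [ 0.90114235 -0.22348053 -0.83005679] 3.75
1267 [0.65351175 0.04014844 0.11604403] [0.63588842 0.02268661 0.10807728] [0.6688432  0.05613628 0.11870536] 319.8839779005525 245.62983425414365
```

View pics/w1.png

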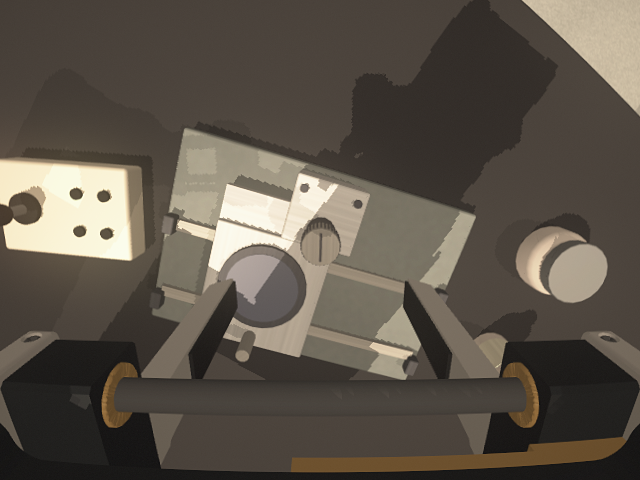

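The wrist view shows the slotted head at (320,243), centred along the closing line between the fingers. The post is at (247,345). The nearest bystander is the jar, and it is clear of the fingers. Next I descend and close lightly.

>>> {"api": "apply_moves", "payload": {"plan": [0,0,10,0,0,0,15,0,0,0,15,0,0,0,15,0,0,0,12,0,0,0,8,0,0,0,4,0,0,0,0,0,0,0,0,0]}}

```text
time_s: 4.7
ee_pos: [0.6533, 0.0381, 0.0893]
eef_rot: [3.141, -0.001, 0.613]
force: [-0.1, 0.4, 0.1]
grip_width: 0.0941
grip_force: 0.0
```

>>> {"api": "apply_moves", "payload": {"plan": [0,0,0,0,0,0,0,0,0,0,0,0,0,0,0,0,0,0,0,0,0,0,0,0,0,0,0,0,0,0,0,0], "hand": -0.4, "squeeze": 20}}

```text
time_s: 5.5
ee_pos: [0.653, 0.0381, 0.0887]
eef_rot: [-3.142, 0.0, 0.613]
force: [0.3, 0.2, 0.0]
grip_width: 0.0333
grip_force: 0.0
```

>>> {"api": "apply_moves", "payload": {"plan": [0,0,0,0,0,0,0,0,0,0,0,0,0,0,0,0,0,0,0,0], "hand": -1}}

```text
time_s: 6.0
ee_pos: [0.653, 0.0381, 0.0887]
eef_rot: [-3.142, 0.0, 0.613]
force: [0.0, -0.5, -0.5]
grip_width: 0.0008
grip_force: 0.0
```

The fingers shut on nothing, so I'll look.

```bash
python3 - <<'E'
from h import *
o=monitor.get_obs();print(o['ee_pos'],o['eef_rot'])
c=camera('scene');s=camera('side')
a=cv2.resize(c['image'][150:320,240:440],None,fx=2,fy=2.0,interpolation=cv2.INTER_CUBIC);b=cv2.resize(s['image'][130:300,240:440],None,fx=2,fy=2.0,interpolation=cv2.INTER_CUBIC)
w=camera('wrist');save(w,'w2full')
top=np.hstack([a,b]);cv2.imwrite('pics/x2.png',top[:,:,::-1])
E
```

```text
[0.65295846 0.03812813 0.08874523] [-3.14158887e+00  2.58582503e-05  6.12782588e-01]
```

View pics/x2.png

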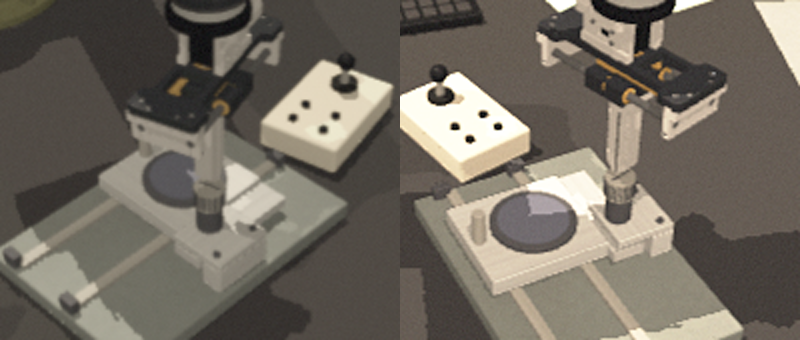

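View pics/w2full.png

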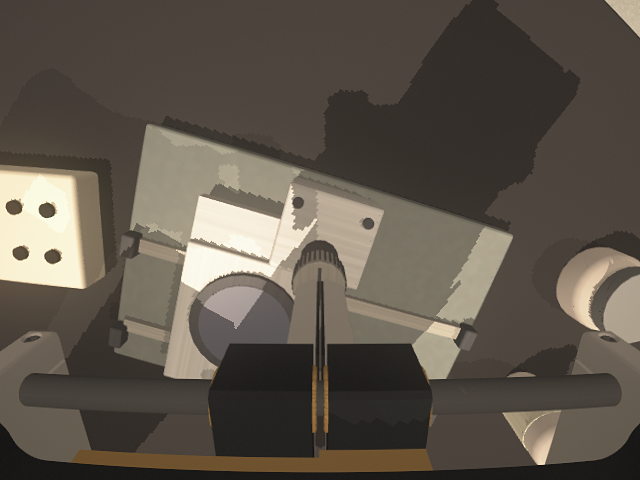

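```bash
python3 - <<'E'
from h import *
T=np.array([.653,.0381,.0887])
for n in('scene','side','wrist'):
    c=camera(n);W=cloud(c)
    p=cv2.projectPoints(np.array([T,T+[0,0,.019],[.653,.039,.116]]),np.array(c['rvec'],float),np.array(c['tvec'],float),np.array(c['mtx'],float),np.array(c['distortion'],float))[0].reshape(-1,2)
    print(n,p.round(1).tolist())
    u0,v0=p[0].round().astype(int)
    for v in range(v0-60,v0+24,4): print(v,W[v,u0].round(4), W[v,u0-6].round(4) if n!='wrist' else c['image'][v,u0])
E
```

```text
scene [[344.4, 253.0], [344.4, 246.0], [344.8, 242.7]]
193 [0.6888 0.0192 0.2678] [0.6611 0.0216 0.2486]
197 [0.6963 0.0153 0.2656] [0.6667 0.0186 0.2445]
201 [0.698  0.0144 0.2585] [7.032e-01 4.000e-04 2.671e-01]
205 [0.7164 0.0049 0.2661] [ 0.7114 -0.0038  0.2659]
209 [0.7177 0.0042 0.2588] [ 0.7232 -0.0098  0.2678]
213 [0.7064 0.01   0.2399] [ 0.7306 -0.0135  0.2661]
217 [0.6655 0.031  0.1932] [ 0.7306 -0.0136  0.2576]
221 [0.6648 0.0314 0.1829] [ 0.7295 -0.0132  0.248 ]
225 [0.6651 0.0312 0.1735] [ 0.7235 -0.0103  0.2337]
229 [0.6662 0.0306 0.1648] [0.6542 0.024  0.1582]
233 [0.6655 0.0309 0.1541] [0.6548 0.0235 0.1488]
237 [0.6636 0.0319 0.1421] [0.652  0.0248 0.1359]
241 [0.6486 0.0395 0.1167] [0.6428 0.0293 0.1164]
245 [0.6598 0.0337 0.1176] [0.6509 0.0251 0.114 ]
249 [0.6637 0.0317 0.1111] [0.6559 0.0225 0.1086]
253 [0.667  0.03   0.1039] [0.6551 0.0228 0.0971]
257 [0.663  0.032  0.0889] [0.6459 0.0272 0.0765]
261 [0.6646 0.0311 0.0797] [0.6457 0.0272 0.0652]
265 [0.6632 0.0318 0.067 ] [0.6527 0.0236 0.0616]
269 [0.6695 0.0285 0.0627] [0.6636 0.0181 0.0624]
273 [0.6769 0.0247
[... 1327 characters left out ...]
[0.675  0.054  0.0631] [182 168 148]
226 [0.6725 0.0522 0.0627] [182 168 148]
230 [0.6699 0.0504 0.0618] [186 172 153]
234 [0.6676 0.0488 0.0624] [184 168 149]
238 [0.6652 0.0471 0.0628] [185 169 150]
242 [0.664  0.0462 0.068 ] [70 64 57]
246 [0.6639 0.0462 0.0775] [71 65 58]
250 [0.6664 0.0479 0.0963] [75 68 61]
254 [0.6667 0.0481 0.1054] [73 66 60]
258 [0.6663 0.0478 0.1116] [75 68 62]
262 [0.6658 0.0475 0.1168] [143 130 113]
266 [0.6639 0.0461 0.1172] [136 124 106]
270 [0.6615 0.0445 0.1161] [74 68 61]
274 [0.6598 0.0433 0.117 ] [72 66 60]
278 [0.6576 0.0417 0.1166] [71 65 60]
282 [0.6597 0.0432 0.1287] [62 56 51]
286 [0.6597 0.0432 0.1342] [62 57 50]
290 [0.6594 0.043  0.1387] [62 57 51]
```

```bash
python3 - <<'E'
from h import *
import pickle
cs=pickle.load(open('c0.pkl','rb'))
T0=np.array([.193,.5147,.1672])
now={n:camera(n) for n in('scene','side')}
T1=np.array([.653,.0381,.0887])
for lab,C,T in(('start',cs,T0),('now',now,T1)):
  for n in('scene','side'):
    W=cloud(C[n]);d=np.hypot(W[...,0]-T[0],W[...,1]-T[1])
    m=(d<(.075 if lab=='start' else .028))&(W[...,2]>(.05 if lab=='start' else .122))&(W[...,2]<.3)
    z=np.sort(W[m][:,2]);print(lab,n,m.sum(),z[:8].round(4),np.histogram(z,bins=np.arange(.1,.3,.01)))
    i=m&(W[...,2]<z[0]+.01);v,u=np.nonzero(i);print(list(zip(u,v))[:6],W[i][:6].round(3).tolist())
E
```

```text
start scene 398 [0.2067 0.2068 0.2073 0.2075 0.2077 0.2093 0.2095 0.2098] (array([ 0,  0,  0,  0,  0,  0,  0,  0,  0,  0,  8, 35, 43, 44, 48, 43, 47,
       49, 44]), array([0.1 , 0.11, 0.12, 0.13, 0.14, 0.15, 0.16, 0.17, 0.18, 0.19, 0.2 ,
       0.21, 0.22, 0.23, 0.24, 0.25, 0.26, 0.27, 0.28, 0.29]))
[(np.int64(438), np.int64(59)), (np.int64(438), np.int64(60)), (np.int64(441), np.int64(60)), (np.int64(442), np.int64(60)), (np.int64(400), np.int64(61)), (np.int64(438), np.int64(61))] [[0.202, 0.562, 0.214], [0.206, 0.559, 0.213], [0.216, 0.562, 0.216], [0.218, 0.563, 0.217], [0.169, 0.46, 0.216], [0.206, 0.56, 0.21]]
start side 689 [0.2043 0.2043 0.2055 0.2066 0.2066 0.2067 0.2068 0.2069] (array([ 0,  0,  0,  0,  0,  0,  0,  0,  0,  0, 21, 62, 81, 79, 74, 81, 86,
       82, 84]), array([0.1 , 0.11, 0.12, 0.13, 0.14, 0.15, 0.16, 0.17, 0.18, 0.19, 0.2 ,
       0.21, 0.22, 0.23, 0.24, 0.25, 0.26, 0.27, 0.28, 0.29]))
[(np.int64(135), np.int64(68)), (np.int64(141), np.int64(69)), (np.int64(133), np.int64(70)), (np.int64(134), np.int64(70)), (np.int64(135), np.int64(70)), (np.int64(136), 
[... 756 characters left out ...]
6], [0.661, 0.042, 0.136], [0.661, 0.044, 0.136]]
now side 1273 [0.1272 0.1273 0.129  0.1291 0.1304 0.1311 0.1314 0.1315] (array([  0,   0,   4,  33,  65,  63,  66,  65,  71,  69,  54,  12,  20,
        20,  89,  65, 189, 165, 134]), array([0.1 , 0.11, 0.12, 0.13, 0.14, 0.15, 0.16, 0.17, 0.18, 0.19, 0.2 ,
       0.21, 0.22, 0.23, 0.24, 0.25, 0.26, 0.27, 0.28, 0.29]))
[(np.int64(343), np.int64(210)), (np.int64(344), np.int64(210)), (np.int64(344), np.int64(211)), (np.int64(345), np.int64(211)), (np.int64(357), np.int64(211)), (np.int64(344), np.int64(212))] [[0.637, 0.042, 0.136], [0.639, 0.041, 0.136], [0.639, 0.039, 0.135], [0.641, 0.038, 0.136], [0.664, 0.034, 0.137], [0.64, 0.041, 0.131]]
```

Depth in every view puts the real fingertips about 39 mm above the reported TCP, both at the start and now, with no offset sideways. The fingers therefore shut above the head without touching it. I'll reopen, go down 38 mm more and grip.

>>> {"api": "apply_moves", "payload": {"plan": [0,0,0,0,0,0,0,0,0,0,0,0,0,0,0,0,0,0,0,0,0,0,0,0,0,0,0,0,0,0,0,0], "hand": 1}}

```text
time_s: 7.2
ee_pos: [0.653, 0.0381, 0.0888]
eef_rot: [3.142, 0.0, 0.613]
force: [-0.2, 0.4, 0.6]
grip_width: 0.0611
grip_force: 0.0
```

>>> {"api": "apply_moves", "payload": {"plan": [0,0,5,0,0,0,8,0,0,0,8,0,0,0,8,0,0,0,6,0,0,0,3,0,0,0,0,0,0,0,0,0]}}

```text
time_s: 8.0
ee_pos: [0.6531, 0.0381, 0.051]
eef_rot: [3.141, -0.0, 0.613]
force: [-0.0, 0.2, -0.4]
grip_width: 0.0939
grip_force: 0.0
```

>>> {"api": "apply_moves", "payload": {"plan": [0,0,0,0,0,0,0,0,0,0,0,0,0,0,0,0,0,0,0,0,0,0,0,0,0,0,0,0,0,0,0,0,0,0,0,0], "hand": -1, "squeeze": 20}}

```text
time_s: 8.9
ee_pos: [0.6529, 0.0383, 0.0508]
eef_rot: [-3.141, 0.0, 0.613]
force: [-0.8, 1.4, 0.1]
grip_width: 0.0314
grip_force: 20.0
```

Gripped at 31.4 mm. Now I lift gently.

>>> {"api": "apply_moves", "payload": {"plan": [0,0,-0.8,0,0,0,-0.8,0,0,0,-0.8,0,0,0,-0.8,0,0,0,-0.8,0,0,0,0,0]}}

```text
time_s: 9.5
ee_pos: [0.6528, 0.0382, 0.0547]
eef_rot: [-3.141, 0.0, 0.613]
force: [-1.9, 2.8, -6.4]
grip_width: 0.0317
grip_force: 20.0
```

>>> {"api": "apply_moves", "payload": {"plan": [0,0,-0.4,0,0,0,-0.4,0,0,0,0,0]}}

```text
time_s: 9.8
ee_pos: [0.6529, 0.0382, 0.0555]
eef_rot: [-3.141, 0.0, 0.613]
force: [-2.0, 2.2, -6.4]
grip_width: 0.0314
grip_force: 20.0
```

>>> {"api": "apply_moves", "payload": {"plan": [0,0,-0.4,0,0,0,-0.4,0,0,0,0,0]}}

```text
time_s: 10.1
ee_pos: [0.6529, 0.0382, 0.0563]
eef_rot: [-3.141, 0.0, 0.613]
force: [-1.9, 3.0, -7.0]
grip_width: 0.0317
grip_force: 20.0
```

>>> {"api": "apply_moves", "payload": {"plan": [0,0,-0.4,0,0,0,-0.4,0,0,0,0,0]}}

```text
time_s: 10.4
ee_pos: [0.6529, 0.0382, 0.0572]
eef_rot: [-3.142, -0.0, 0.613]
force: [-2.2, 3.4, -7.4]
grip_width: 0.0319
grip_force: 20.0
```

>>> {"api": "apply_moves", "payload": {"plan": [0,0,-0.4,0,0,0,-0.4,0,0,0,0,0]}}

```text
time_s: 10.7
ee_pos: [0.6529, 0.0382, 0.058]
eef_rot: [-3.141, 0.0, 0.613]
force: [-2.0, 3.6, -7.8]
grip_width: 0.0319
grip_force: 20.0
```

>>> {"api": "apply_moves", "payload": {"plan": [0,0,-0.4,0,0,0,-0.4,0,0,0,0,0]}}

```text
time_s: 11.0
ee_pos: [0.6529, 0.0382, 0.0588]
eef_rot: [-3.142, 0.0, 0.613]
force: [-2.5, 2.8, -7.9]
grip_width: 0.0318
grip_force: 20.0
```

>>> {"api": "apply_moves", "payload": {"plan": [0,0,-0.4,0,0,0,-0.4,0,0,0,0,0]}}

```text
time_s: 11.3
ee_pos: [0.653, 0.0382, 0.0596]
eef_rot: [3.142, -0.0, 0.613]
force: [-1.9, 2.7, -7.6]
grip_width: 0.0315
grip_force: 20.0
```

>>> {"api": "apply_moves", "payload": {"plan": [0,0,-0.4,0,0,0,-0.4,0,0,0,0,0]}}

```text
time_s: 11.6
ee_pos: [0.653, 0.0381, 0.0604]
eef_rot: [-3.142, -0.0, 0.613]
force: [-2.6, 3.9, -7.2]
grip_width: 0.0319
grip_force: 20.0
```

>>> {"api": "apply_moves", "payload": {"plan": [0,0,-0.4,0,0,0,-0.4,0,0,0,0,0]}}

```text
time_s: 11.9
ee_pos: [0.6529, 0.0382, 0.0612]
eef_rot: [-3.142, 0.0, 0.613]
force: [-1.8, 2.7, -7.2]
grip_width: 0.0316
grip_force: 20.0
```

```bash
cat > ht.py <<'E'
from h import *
for n in('wrist','side','scene'):
    c=camera(n);W=cloud(c)
    m=(np.hypot(W[...,0]-.653,W[...,1]-.0385)<.0155)&(W[...,2]>.11)&(W[...,2]<.142)
    z=W[m][:,2];print(n,m.sum(),np.histogram(z,bins=np.arange(.110,.143,.002))[0],np.percentile(z,[50,75]).round(4))
o=monitor.get_obs();print(o['force'],o['moment'],o['ee_pos'])
E
python3 ht.py
```

```text
wrist 2924 [  14   19   12   19   15   27   40  314 2408   56    0    0    0    0
    0    0] [0.1267 0.1271]
side 110 [ 2  4  4  2  3  4  0 10 47 33  1  0  0  0  0  0] [0.1272 0.1283]
scene 98 [ 2  6  3  0  4  4  3 17 41 12  0  2  1  1  1  1] [0.1264 0.1276]
[-2.12160275  3.74722809 -7.85516277] [0.772733   0.676718   0.04918263] [0.6529659  0.03814319 0.06117751]
```

The head top is at 0.1267, so it is following the lift without slipping. I continue.

>>> {"api": "apply_moves", "payload": {"plan": [0,0,-0.4,0,0,0,-0.4,0,0,0,0,0]}}

```text
time_s: 12.35
ee_pos: [0.653, 0.0382, 0.062]
eef_rot: [-3.142, -0.0, 0.613]
force: [-2.6, 3.5, -8.6]
grip_width: 0.0314
grip_force: 20.0
```

>>> {"api": "apply_moves", "payload": {"plan": [0,0,-0.4,0,0,0,-0.4,0,0,0,0,0]}}

```text
time_s: 12.65
ee_pos: [0.653, 0.0381, 0.0628]
eef_rot: [3.142, 0.0, 0.613]
force: [-2.6, 3.8, -8.8]
grip_width: 0.0312
grip_force: 20.0
```

>>> {"api": "apply_moves", "payload": {"plan": [0,0,-0.4,0,0,0,-0.4,0,0,0,0,0]}}

```text
time_s: 12.95
ee_pos: [0.653, 0.0381, 0.0636]
eef_rot: [-3.142, 0.0, 0.613]
force: [-1.7, 4.0, -9.7]
grip_width: 0.0317
grip_force: 20.0
```

>>> {"api": "apply_moves", "payload": {"plan": [0,0,-0.3,0,0,0,-0.3,0,0,0,0,0]}}

```text
time_s: 13.25
ee_pos: [0.653, 0.0382, 0.0642]
eef_rot: [-3.142, -0.0, 0.613]
force: [-2.4, 3.9, -9.0]
grip_width: 0.0316
grip_force: 20.0
```

>>> {"api": "apply_moves", "payload": {"plan": [0,0,-0.3,0,0,0,-0.3,0,0,0,0,0]}}

```text
time_s: 13.55
ee_pos: [0.653, 0.0381, 0.0648]
eef_rot: [3.142, 0.0, 0.613]
force: [-2.6, 3.2, -9.1]
grip_width: 0.0314
grip_force: 20.0
```

>>> {"api": "apply_moves", "payload": {"plan": [0,0,-0.3,0,0,0,-0.3,0,0,0,0,0]}}

```text
time_s: 13.85
ee_pos: [0.653, 0.0381, 0.0654]
eef_rot: [3.142, -0.0, 0.613]
force: [-2.2, 2.5, -9.0]
grip_width: 0.0315
grip_force: 20.0
```

>>> {"api": "apply_moves", "payload": {"plan": [0,0,-0.3,0,0,0,-0.3,0,0,0,0,0]}}

```text
time_s: 14.15
ee_pos: [0.653, 0.0381, 0.066]
eef_rot: [-3.142, 0.0, 0.613]
force: [-3.0, 3.3, -8.8]
grip_width: 0.0318
grip_force: 20.0
```

```bash
python3 ht.py
```

```text
wrist 2953 [  15   17   10   20   13   20   14   22   24   76 2091  631    0    0
    0    0] [0.1315 0.1319]
side 123 [ 3  5  6  4  3  4  2  3  3  3 38 42  7  0  0  0] [0.1316 0.1325]
scene 100 [ 2  3  0  3  5  2  2  0  3  9 33 28  4  2  3  1] [0.1316 0.1325]
[-2.4534425   3.85641326 -9.93621972] [0.7652655  0.66885917 0.05249774] [0.65297549 0.03814611 0.06599725]
```

>>> {"api": "apply_moves", "payload": {"plan": [0,0,-0.3,0,0,0,0,0,0,0,0,0]}}

```text
time_s: 14.6
ee_pos: [0.653, 0.0381, 0.0662]
eef_rot: [3.142, 0.0, 0.613]
force: [-3.4, 4.1, -10.6]
grip_width: 0.0319
grip_force: 20.0
```

>>> {"api": "apply_moves", "payload": {"plan": [0,0,-0.3,0,0,0,0,0,0,0,0,0]}}

```text
time_s: 14.9
ee_pos: [0.6529, 0.0381, 0.0664]
eef_rot: [-3.142, 0.0, 0.613]
force: [-1.3, 3.1, -12.7]
grip_width: 0.0317
grip_force: 20.0
```

The stop is felt: the force rises to 12.7 N where the spring gives about 10 N. I back off 0.4 mm and turn slowly.

>>> {"api": "apply_moves", "payload": {"plan": [0,0,0.4,0,0,0,0,0,0,0,0,-0.05,0,0,0,-0.06,0,0,0,-0.06,0,0,0,-0.06,0,0,0,0]}}

```text
time_s: 15.6
ee_pos: [0.653, 0.0381, 0.0662]
eef_rot: [3.142, 0.0, 0.844]
force: [-2.8, 3.8, -9.9]
grip_width: 0.0318
grip_force: 20.0
```

```bash
python3 -c "
from h import *
o=monitor.get_obs();print(o['force'],o['moment'],o['ee_pos'])"
```

```text
[-2.83240968  3.81790697 -9.87124872] [0.65975856 0.68087803 0.03059924] [0.65297717 0.0381053  0.06619793]
```

Turning freely with low torque. I continue.

>>> {"api": "apply_moves", "payload": {"plan": [0,0,0,-0.06,0,0,0,-0.06,0,0,0,-0.06,0,0,0,0]}}

```text
time_s: 16.0
ee_pos: [0.653, 0.0381, 0.0662]
eef_rot: [3.142, 0.0, 1.022]
force: [-1.7, 3.0, -11.6]
grip_width: 0.0316
grip_force: 20.0
```

```bash
cat > f.py <<'E'
from h import *
o=monitor.get_obs();print(o['force'].round(2),o['moment'].round(3),o['ee_pos'].round(4),o['eef_rot'][2].round(3),o['qpos'][5].round(3))
E
python3 f.py
```

```text
[ -1.74   2.97 -11.64] [0.673 0.655 0.082] [0.653  0.0381 0.0662] 1.022 0.551
```

>>> {"api": "apply_moves", "payload": {"plan": [0,0,0.1,-0.05,0,0,0,-0.05,0,0,0,-0.05,0,0,0,0]}}

```text
time_s: 16.4
ee_pos: [0.653, 0.0381, 0.0661]
eef_rot: [3.141, 0.0, 1.171]
force: [-1.9, 2.3, -9.8]
grip_width: 0.0313
grip_force: 20.0
```

```bash
python3 f.py
```

```text
[-1.94  2.27 -9.81] [0.619 0.62  0.035] [0.653  0.0381 0.0661] 1.171 0.402
```

>>> {"api": "apply_moves", "payload": {"plan": [0,0,0,-0.05,0,0,0,-0.05,0,0,0,-0.05,0,0,0,0]}}

```text
time_s: 16.8
ee_pos: [0.653, 0.0381, 0.0661]
eef_rot: [3.141, 0.0, 1.321]
force: [-2.0, 2.5, -10.9]
grip_width: 0.0317
grip_force: 20.0
```

```bash
python3 f.py
```

```text
[ -2.     2.46 -10.91] [0.575 0.577 0.069] [0.653  0.0381 0.0661] 1.321 0.253
```

>>> {"api": "apply_moves", "payload": {"plan": [0,0,0,-0.05,0,0,0,-0.05,0,0,0,-0.05,0,0,0,0]}}

```text
time_s: 17.2
ee_pos: [0.6531, 0.0381, 0.0661]
eef_rot: [3.141, 0.0, 1.47]
force: [-2.2, 3.0, -9.5]
grip_width: 0.032
grip_force: 20.0
```

```bash
python3 f.py
```

```text
[-2.2   3.04 -9.55] [0.501 0.497 0.037] [0.6531 0.0381 0.0661] 1.47 0.103
```

>>> {"api": "apply_moves", "payload": {"plan": [0,0,0,-0.05,0,0,0,-0.05,0,0,0,-0.05,0,0,0,0]}}

```text
time_s: 17.6
ee_pos: [0.6531, 0.0381, 0.0661]
eef_rot: [3.141, 0.0, 1.62]
force: [-2.3, 2.6, -9.8]
grip_width: 0.0315
grip_force: 20.0
```

```bash
python3 f.py
```

```text
[-2.3   2.57 -9.78] [0.513 0.452 0.095] [0.6531 0.0381 0.0661] 1.62 -0.047
```

>>> {"api": "apply_moves", "payload": {"plan": [0,0,-0.3,-0.03,0,0,-0.17,-0.05,0,0,-0.17,-0.05,0,0,-0.17,-0.05,0,0,0,0]}}

```text
time_s: 18.1
ee_pos: [0.6531, 0.0381, 0.0669]
eef_rot: [3.141, 0.0, 1.8]
force: [-1.5, 3.1, -10.2]
grip_width: 0.0314
grip_force: 20.0
```

```bash
python3 f.py
```

```text
[ -1.46   3.12 -10.18] [0.532 0.299 0.069] [0.6531 0.0381 0.0669] 1.8 -0.227
```

>>> {"api": "apply_moves", "payload": {"plan": [0,0,-0.17,-0.05,0,0,-0.17,-0.05,0,0,-0.17,-0.05,0,0,-0.17,-0.05,0,0,0,0]}}

```text
time_s: 18.6
ee_pos: [0.6531, 0.0381, 0.0676]
eef_rot: [3.141, 0.0, 2.0]
force: [-0.6, 3.3, -11.3]
grip_width: 0.0319
grip_force: 20.0
```

```bash
python3 f.py
```

```text
[ -0.62   3.34 -11.31] [0.603 0.217 0.061] [0.6531 0.0381 0.0676] 2.0 -0.427
```

>>> {"api": "apply_moves", "payload": {"plan": [0,0,-0.17,-0.05,0,0,-0.17,-0.05,0,0,-0.17,-0.05,0,0,-0.17,-0.05,0,0,0,0]}}

```text
time_s: 19.1
ee_pos: [0.6531, 0.0382, 0.0682]
eef_rot: [3.141, 0.0, 2.2]
force: [0.1, 3.5, -10.4]
grip_width: 0.0317
grip_force: 20.0
```

```bash
python3 f.py
```

```text
[  0.13   3.51 -10.4 ] [ 0.737 -0.03   0.03 ] [0.6531 0.0382 0.0682] 2.2 -0.627
```

>>> {"api": "apply_moves", "payload": {"plan": [0,0,-0.17,-0.05,0,0,-0.17,-0.05,0,0,-0.17,-0.05,0,0,-0.17,-0.05,0,0,0,0]}}

```text
time_s: 19.6
ee_pos: [0.6531, 0.0382, 0.0689]
eef_rot: [3.141, 0.0, 2.4]
force: [-0.4, 4.2, -10.7]
grip_width: 0.0318
grip_force: 20.0
```

```bash
python3 f.py
```

```text
[ -0.38   4.22 -10.68] [ 0.881 -0.088  0.013] [0.6531 0.0382 0.0689] 2.4 -0.827
```

>>> {"api": "apply_moves", "payload": {"plan": [0,0,-0.17,-0.05,0,0,-0.17,-0.05,0,0,-0.17,-0.05,0,0,-0.17,-0.05,0,0,0,0]}}

```text
time_s: 20.1
ee_pos: [0.6531, 0.0383, 0.0696]
eef_rot: [3.141, 0.0, 2.6]
force: [-1.2, 4.7, -10.5]
grip_width: 0.0315
grip_force: 20.0
```

```bash
python3 f.py
```

```text
[ -1.17   4.69 -10.49] [1.033 0.012 0.055] [0.6531 0.0383 0.0696] 2.6 -1.027
```

>>> {"api": "apply_moves", "payload": {"plan": [0,0,-0.15,-0.05,0,0,-0.15,-0.05,0,0,-0.15,-0.05,0,0,0,0]}}

```text
time_s: 20.5
ee_pos: [0.653, 0.0383, 0.07]
eef_rot: [3.141, 0.0, 2.75]
force: [0.3, 5.1, -11.1]
grip_width: 0.0315
grip_force: 20.0
```

```bash
python3 f.py
```

```text
[  0.33   5.14 -11.11] [ 1.206 -0.061  0.05 ] [0.653  0.0383 0.07  ] 2.75 -1.177
```

>>> {"api": "apply_moves", "payload": {"plan": [0,0,-0.1,-0.05,0,0,-0.1,-0.05,0,0,0,-0.05,0,0,0,-0.05,0,0,0,0]}}

```text
time_s: 21.0
ee_pos: [0.6529, 0.0382, 0.0702]
eef_rot: [-3.142, -0.0, 2.95]
force: [-0.1, 5.0, -11.3]
grip_width: 0.0314
grip_force: 20.0
```

```bash
python3 f.py
```

```text
[ -0.11   5.   -11.26] [0.989 0.124 0.03 ] [0.6529 0.0382 0.0702] 2.95 -1.377
```

>>> {"api": "apply_moves", "payload": {"plan": [0,0,0,-0.05,0,0,0,-0.05,0,0,0,-0.05,0,0,0,-0.05,0,0,0,0]}}

```text
time_s: 21.5
ee_pos: [0.6529, 0.0382, 0.0702]
eef_rot: [3.142, -0.0, -3.133]
force: [-0.6, 4.7, -11.2]
grip_width: 0.0317
grip_force: 20.0
```

```bash
python3 f.py
```

```text
[ -0.62   4.69 -11.16] [1.065 0.079 0.042] [0.6529 0.0382 0.0702] -3.133 -1.577
```

>>> {"api": "apply_moves", "payload": {"plan": [0,0,0,-0.03,0,0,0,-0.03,0,0,0,-0.03,0,0,0,0]}}

```text
time_s: 21.9
ee_pos: [0.6529, 0.0382, 0.0702]
eef_rot: [3.142, -0.0, -3.039]
force: [-1.4, 4.4, -11.4]
grip_width: 0.0312
grip_force: 20.0
```

```bash
python3 f.py
```

```text
[ -1.36   4.37 -11.43] [1.15  0.243 0.026] [0.6529 0.0382 0.0702] -3.039 -1.671
```

>>> {"api": "apply_moves", "payload": {"plan": [0,0,0,-0.03,0,0,0,-0.03,0,0,0,0]}}

```text
time_s: 22.2
ee_pos: [0.6531, 0.0381, 0.0704]
eef_rot: [-3.141, 0.0, -2.979]
force: [-0.9, 3.8, -10.3]
grip_width: 0.0317
grip_force: 20.0
```

```bash
python3 f.py
```

```text
[ -0.93   3.84 -10.26] [ 0.879  0.07  -0.269] [0.6531 0.0381 0.0704] -2.979 -1.731
```

Mz jumped to -0.27 Nm, which is the end stop. I relieve it slightly, release and rise.

>>> {"api": "apply_moves", "payload": {"plan": [0,0,0.3,0.02,0,0,0.3,0,0,0,0,0]}}

```text
time_s: 22.5
ee_pos: [0.653, 0.0381, 0.0696]
eef_rot: [-3.141, 0.0, -3.001]
force: [-1.0, 4.1, -10.6]
grip_width: 0.0316
grip_force: 20.0
```

>>> {"api": "apply_moves", "payload": {"plan": [0,0,0,0,0,0,0,0,0,0,0,0,0,0,0,0,0,0,0,0,0,0,0,0,0,0,0,0,0,0,-5,0,0,0,-15,0,0,0,-30,0,0,0,-30,0,0,0,-20,0,0,0,-10,0,0,0,0,0], "hand": 1}}

```text
time_s: 23.9
ee_pos: [0.6535, 0.0381, 0.1815]
eef_rot: [-3.141, 0.003, -3.0]
force: [0.1, 0.7, 0.5]
grip_width: 0.0943
grip_force: 0.0
```

```bash
python3 ht.py; python3 - <<'E'
from h import *
import pickle
c=camera('wrist');save(c,'w3');pickle.dump(c,open('w3.pkl','wb'))
for n in('side','scene'):
    c=camera(n);W=cloud(c)
    m=(np.hypot(W[...,0]-.509,W[...,1]-.032)<.022)&(W[...,2]>.064)&(W[...,2]<.1)
    print(n,m.sum(),np.median(W[m],0),W[m].min(0),W[m].max(0))
E
python3 f.py
```

```text
wrist 1159 [  1   3   3   3   3   3   1   3   3   6  32 840 258   0   0   0] [0.1335 0.1339]
side 189 [ 3 10  3  8  8  7  8  6  6  8 10 46 56 10  0  0] [0.1333 0.1345]
scene 199 [ 7  4  4  9  4  6  7  8  4  9 20 81 34  2  0  0] [0.1325 0.1337]
[ 1.0197036   0.21662104 -0.99826345] [ 0.05275985 -0.02108889 -0.00855356] [0.65250341 0.03814704 0.17838543]
side 88 [0.50706887 0.02998457 0.08250489] [0.50032174 0.02486895 0.06458924] [0.51407574 0.04486718 0.09161999]
scene 75 [0.51362351 0.0317895  0.08139146] [0.5028121  0.02592668 0.06505092] [0.51829118 0.03931235 0.0900806 ]
[0.63 0.59 0.43] [ 0.056 -0.006 -0.02 ] [0.6527 0.0381 0.1786] -3.0 -1.71
```

View pics/w3.png

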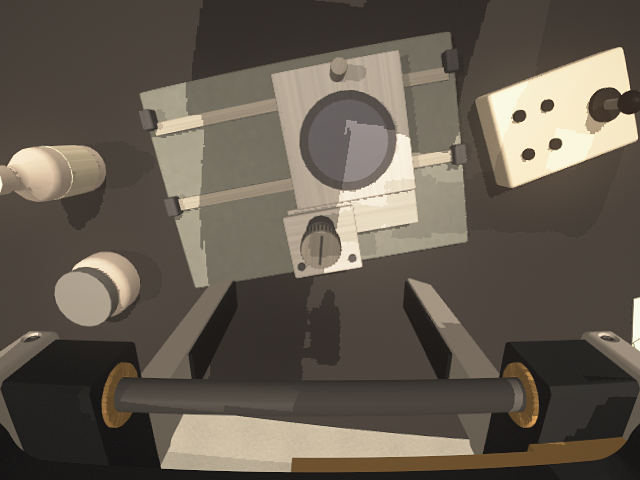

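The head stays up by itself at 0.1335 m, against 0.116 m at rest. The slot turned with the tool. The post top is at about (338,66) and the chuck centre at about (348,140). Next I compute the post position and yaw.

```bash
python3 - <<'E'
from h import *
import pickle
c=pickle.load(open('w3.pkl','rb'));W=cloud(c)
m=((W[...,2]>.083)&(W[...,2]<.1)&(np.hypot(W[...,0]-.51,W[...,1]-.033)<.03))
v,u=np.nonzero(m);print(m.sum(),u.mean(),v.mean(),np.median(W[m],0),W[m].min(0),W[m].max(0))
P=world(c,338,66,z=.088);print('post',P)
g=cv2.cvtColor(c['image'],cv2.COLOR_RGB2HSV)
print('chuck',world(c,348,140,z=.056))
# rails: z-masked carriage outline
mm=((abs(W[...,2]-.050)<.003)&(np.hypot(W[...,0]-.57,W[...,1]-.05)<.11)).astype(np.uint8)
k,l,s,_=cv2.connectedComponentsWithStats(mm);i=1+np.argmax(s[1:,4])
print(cv2.minAreaRect(W[l==i][:,:2].astype(np.float32)))
mm=((abs(W[...,2]-.022)<.004)&(np.hypot(W[...,0]-.6,W[...,1]-.02)<.22)).astype(np.uint8)
k,l,s,_=cv2.connectedComponentsWithStats(mm);pts=np.concatenate([W[l==i][:,:2] for i in range(1,k) if s[i,4]>300]).astype(np.float32)
print(cv2.minAreaRect(pts))
E
```

```text
255 338.52941176470586 66.4 [0.50973441 0.03386823 0.08844256] [0.5028642  0.02711514 0.08343921] [0.51623121 0.04089269 0.09089003]
post [0.50953368 0.03344381 0.088     ]
chuck [0.56580875 0.05326831 0.056     ]
((0.5593312382698059, 0.050659436732530594), (0.13069069385528564, 0.12084805220365524), 18.330461502075195)
((0.5934380292892456, 0.04337838292121887), (0.22082677483558655, 0.36429694294929504), 18.335386276245117)
```

>>> {"api": "apply_moves", "payload": {"plan": [0,0,0,-0.09,0,0,0,-0.088,12,4,0,0,25,7,0,0,30,9,0,0,30,9,0,0,25,7,0,0,15.4,4.7,0,0,0,0,0,0,0,0,0,0]}}

```text
time_s: 25.2
ee_pos: [0.5102, 0.0337, 0.1797]
eef_rot: [-3.141, 0.0, -2.822]
force: [0.6, 0.3, 0.3]
grip_width: 0.0937
grip_force: 0.0
```

>>> {"api": "apply_moves", "payload": {"plan": [0,0,10,0,0,0,20,0,0,0,25,0,0,0,25,0,0,0,10,0,0,0,0,0,0,0,0,0]}}

```text
time_s: 25.9
ee_pos: [0.5103, 0.0336, 0.0902]
eef_rot: [-3.141, 0.001, -2.822]
force: [0.6, -0.5, -0.1]
grip_width: 0.094
grip_force: 0.0
```

```bash
python3 f.py; python3 - <<'E'
from h import *
c=camera('wrist');save(c,'w4');W=cloud(c)
m=((W[...,2]>.083)&(W[...,2]<.1)&(np.hypot(W[...,0]-.51,W[...,1]-.033)<.03))
v,u=np.nonzero(m);print(m.sum(),u.mean(),v.mean(),np.median(W[m],0),W[m].min(0),W[m].max(0))
E
```

```text
[ 0.6  -0.55 -0.14] [ 0.044 -0.013 -0.02 ] [0.5103 0.0336 0.0902] -2.822 -1.896
351 319.5213675213675 265.86894586894584 [0.50822171 0.03336284 0.08837525] [0.50224611 0.0268283  0.08315456] [0.51579965 0.0402649  0.09048263]
```

>>> {"api": "apply_moves", "payload": {"plan": [0,0,8,0,0,0,15,0,0,0,15,0,0,0,15,0,0,0,8,0,0,0,4,0,0,0,1,0,0,0,0,0,0,0,0,0]}}

```text
time_s: 26.85
ee_pos: [0.5101, 0.0337, 0.0242]
eef_rot: [-3.141, 0.001, -2.822]
force: [-0.5, 0.0, 0.3]
grip_width: 0.0938
grip_force: 0.0
```

>>> {"api": "apply_moves", "payload": {"plan": [0,0,0,0,0,0,0,0,0,0,0,0,0,0,0,0,0,0,0,0,0,0,0,0,0,0,0,0,0,0,0,0,0,0,0,0,0,0,0,0], "hand": -1, "squeeze": 10}}

```text
time_s: 27.85
ee_pos: [0.5097, 0.0337, 0.0236]
eef_rot: [3.142, -0.0, -2.822]
force: [0.3, -0.3, -0.3]
grip_width: 0.0173
grip_force: 0.0
```

>>> {"api": "apply_moves", "payload": {"plan": [0,0,0,0,0,0,0,0,0,0,0,0]}}

```text
time_s: 28.15
ee_pos: [0.5098, 0.0335, 0.0236]
eef_rot: [-3.141, 0.0, -2.822]
force: [0.7, -2.3, -1.0]
grip_width: 0.0139
grip_force: 10.0
```

>>> {"api": "apply_moves", "payload": {"plan": [0,-0.5,0,0,0,-0.5,0,0,0,-1,0,0,0,-1,0,0,0,0,0,0]}}

```text
time_s: 28.65
ee_pos: [0.5107, 0.0307, 0.0236]
eef_rot: [3.142, -0.0, -2.822]
force: [-1.4, 0.6, 0.3]
grip_width: 0.0136
grip_force: 10.0
```

It slides freely at under 2 N. I carry on to near the end, then ease up to the stop.

>>> {"api": "apply_moves", "payload": {"plan": [0,-3,0,0,0,-5,0,0,0,-6,0,0,0,-6,0,0,0,-6,0,0,0,-6,0,0,0,-6,0,0,0,-6,0,0,0,-6,0,0,0,-5,0,0,0,-4,0,0,0,-3,0,0,0,-2,0,0,0,0,0,0]}}

```text
time_s: 30.05
ee_pos: [0.531, -0.0304, 0.0236]
eef_rot: [-3.141, 0.0, -2.822]
force: [2.6, -1.6, -1.0]
grip_width: 0.0139
grip_force: 10.0
```

>>> {"api": "apply_moves", "payload": {"plan": [0,-0.7,0,0,0,-0.7,0,0,0,0,0,0]}}

```text
time_s: 30.35
ee_pos: [0.5312, -0.0312, 0.0236]
eef_rot: [3.142, 0.0, -2.822]
force: [1.6, 2.5, -0.2]
grip_width: 0.0133
grip_force: 10.0
```

>>> {"api": "apply_moves", "payload": {"plan": [0,-0.5,0,0,0,-0.5,0,0,0,-0.5,0,0,0,0,0,0]}}

```text
time_s: 30.75
ee_pos: [0.5317, -0.0328, 0.0236]
eef_rot: [-3.142, 0.0, -2.822]
force: [2.7, 1.4, -0.7]
grip_width: 0.0137
grip_force: 10.0
```

>>> {"api": "apply_moves", "payload": {"plan": [0,-0.4,0,0,0,-0.4,0,0,0,0,0,0]}}

```text
time_s: 31.05
ee_pos: [0.5318, -0.033, 0.0236]
eef_rot: [3.141, -0.0, -2.822]
force: [0.5, 6.3, -0.1]
grip_width: 0.0137
grip_force: 10.0
```

The end stop is felt at 70 mm of travel with 6 N. I release and rise.

>>> {"api": "apply_moves", "payload": {"plan": [0,0,0,0,0,0,0,0,0,0,0,0,0,0,0,0,0,0,0,0,0,0,0,0,0,0,-10,0,0,0,-20,0,0,0,-30,0,0,0,-30,0,0,0,-30,0,0,0,-15,0,0,0,0,0,0,0,0,0], "hand": 0.5}}

```text
time_s: 32.45
ee_pos: [0.5317, -0.0334, 0.1584]
eef_rot: [3.142, -0.0, -2.822]
force: [-0.2, 0.0, -0.3]
grip_width: 0.0708
grip_force: 0.0
```

```bash
python3 ht.py | grep -v wrist; python3 - <<'E'
from h import *
c=camera('wrist');W=cloud(c)
m=((W[...,2]>.083)&(W[...,2]<.1)&(np.hypot(W[...,0]-.5318,W[...,1]+.033)<.03))
print('post',m.sum(),np.median(W[m],0))
import pickle
c0=pickle.load(open('c0.pkl','rb'))['scene'];c=camera('scene');save(c,'s5')
for cc in(c0,c):
    W=cloud(cc)
    m=((W[...,2]>.03)&(W[...,2]<.15)&(np.hypot(W[...,0]-.65,W[...,1]-.04)<.35)).astype(np.uint8)
    k,l,s,_=cv2.connectedComponentsWithStats(m)
    for i in range(1,k):
        if s[i,4]>80: print(s[i],W[l==i].mean(0).round(4))
E
```

```text
side 183 [ 1  4  8  8  5 11  2  4  8  9 13 45 55  9  1  0] [0.1332 0.1345]
scene 178 [ 3  7  5  5  5  2  5  5  3  5 28 69 34  2  0  0] [0.1327 0.1339]
[ 0.07062653 -0.16560554 -0.32355476] [ 0.06184373  0.03670701 -0.00532248] [ 0.53143987 -0.03341653  0.15756509]
post 212 [ 0.5305715  -0.03312312  0.08836264]
[ 371  176   65   52 1724] [0.5138 0.2687 0.0377]
[ 290  212   93   82 4033] [0.608  0.0453 0.0575]
[ 197  274   31   52 1100] [ 0.6482 -0.238   0.0812]
[ 231  335   42   43 1424] [ 0.777  -0.2099  0.0539]
[ 371  176   65   52 1715] [0.5136 0.2689 0.0377]
[ 265  227  109   76 4783] [ 0.6259 -0.0053  0.058 ]
[ 197  274   31   51 1093] [ 0.6481 -0.238   0.0814]
[ 231  335   42   43 1429] [ 0.7772 -0.21    0.0539]
```

View pics/s5.png

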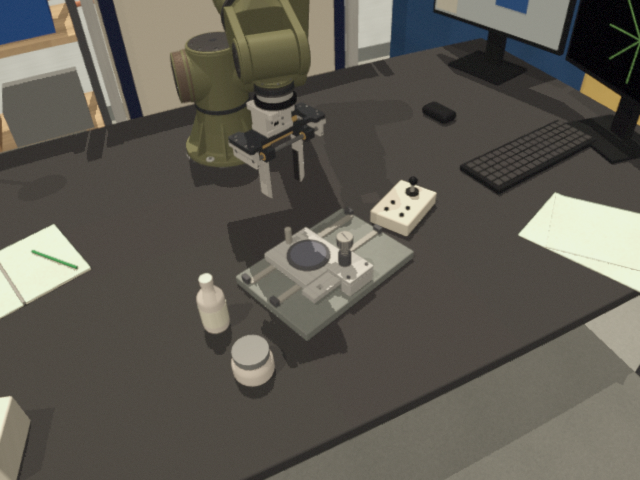

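The screw is up, with its head at (345,240). The carriage is at the far end, with the post at (288,235). The joystick, bottle and jar have not moved, and the gripper is clear.

```bash
python3 -c "
from station import ctrl
print(ctrl.hand_in())"
```

```text
the job is handed in; nothing more can be done
None
```

The lock screw is turned to its end stop and stays up by itself, the carriage is slid the full 70 mm to its other end, nothing around the stage has moved, and the job was handed in at about 33 s of the 72 s allowed.

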